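# Biscuit from baking sheet to cooling rack with the turner

## Robot

A 6-joint arm with a two-finger parallel gripper is mounted at the origin on a cart in front of the work surface, level with it; the furniture and walls round the work are solid. World frame = base frame: x ahead of the robot, y to its left, z up, the work surface at z = 0. Lengths are in m, angles in rad, forces in N, time in s.
With the tool pointing down it reaches from about 0.425 to 0.95 m from the base axis. Payload 3.5 kg.
Tool frame: the origin (TCP) lies at the very end of the fingers, on their centre line; the grasp point (between the pads) lies 19 mm behind it; z points along the fingers, y is the line along which they close (so a half turn about z gives the same grasp; the last joint's range is limited). The gripper opens to 85 mm and grips with 20 to 120 N. Pads are 22 mm wide; open, the fingers measure 114 mm over their backs; the gripper's body (76 mm by 85 mm) begins 54 mm behind the grasp point. The pads swing forward as they close: fully open they stand 13 mm farther back than shut.
Start: joints at [-1.305, 0.286, 1.577, -0, 1.279, -0.15], TCP at [0.273, -0.617, 0.231] pointing down, gripper open.
Joint ranges: [-2.77, 2.77], [-0.9, 2.22], [0.21, 2.48], [-1.53, 4.67], [0.24, 2.81], [-2.84, 2.84]. Speed limits (rad/s): [2.79, 2.79, 3.14, 3.14, 3.14, 3.14].

## Interface

Orientations are given as a unit quaternion [x, y, z, w].
In Python, from plant import ctrl, optics, sign_off gives the robot as it stands.
- The arm moves only by the shell command python3 -m creep 'ROWS' [FORCE]. ROWS is JSON, a list of rows, each an object of numbers: "x", "y", "z": the shift along the tool's x, y, z in mm; "rx", "ry", "rz": the turn, a rotation vector about the tool's x, y, z in degrees; "grip": the opening, from 0 (shut) to 1 (fully open). In form: [{"x": .., "y": .., "z": .., "rx": .., "ry": .., "rz": .., "grip": ..}, ...]. A call has exactly 10 rows; each row shifts and turns the commanded pose from where the row before left it, along the tool's axes as they then stand; what a row does not reach is not made up. A row lasts 1/12 s, in which the tool goes at most 41.7 mm and 7.16 degrees, less where a joint would pass 70% of its speed; a pose out of reach is approached as far as the arm can. A call with a gripper value outside its range is refused whole. The fingers move at their own pace and stop on an object; FORCE is the grip in N (left out, the last holds). Time passes only in rows, so rows that do not move let the fingers close, or fill a call up. It gives the time, the measured TCP pose, the force, the opening and the grip force at its end, in the units of the state.
- ctrl.get_state(): the state, without advancing time (a new reading comes with each control period).
- optics.read_camera(name): name is "scene" or "top"; returns a dict with "color" (480x640x3 uint8, blue, green, red), "K" (3x3 intrinsics, pixels), "R" (3x3) and "t" (3): a world point X has camera coordinates R X + t. Camera axes: x right, y down, z forward; pixel columns grow to the right and rows downward; lengths in m; the calibration is good to about 2 mm. A picture is of the moment at which its call begins. There is no depth.
- sign_off(): hands the job in; it is judged then, once.
The state is a dict: "time": time; "qpos": joint angles; "dq": joint speeds; "joint_efforts": joint torques, N m; "eef_pos": TCP position; "tcp_rot": TCP orientation; "contact_force": force on the tool from outside, world axes, zero at the start; "wrist_torque": the same for the moment, N m; "opening": opening from 0.0 (shut) to 1.0 (fully open); "finger_force": force on a finger pad.
Only numpy, scipy, OpenCV 4.12 (cv2) and the standard library are available. Lean on these libraries where they do the work, as an engineer would, in place of code of your own. Each camera call takes 0.05 s, during which the arm holds its last target. There are 200 camera calls.

## Task

Take the turner from its rest, slide its blade under the biscuit on the baking sheet and lift the biscuit clear, then ease it off the blade onto the wire cooling rack so that it lies flat with no part beyond the rack's edge. Do not touch the biscuit with the gripper, do not let it fall from a height, and leave the other things standing where they are. Finally lay the turner back on its rest as you found it: blade flat on the plate, handle in the notch.

Things in the scene. Friction and masses are not known exactly. Their poses are not given: they have to be found in the camera images.
- turner_grip (a point): where to hold the turner (steel spatula, 0.11 kg, 250 mm long): centre of the flat-sided black handle's section, 14 mm wide (y), 20 mm high. Axes: x along the handle to the blade tip, y across, z up, level as the blade is. The handle runs 35 mm ahead of and 90 mm behind this point, which is 55 mm above the blade's underside, 115 mm behind the blade's centre. A sloping neck joins them.
- turner_blade (a point): centre of the blade's upper face; axes as the grip point. Flat polished steel plate, 2.5 mm thick, 70 mm wide (y); its tip is 45 mm ahead (+x) of this point, its back edge 40 mm behind. Slippery: things on it start to slide when it is tilted by some 11 to 17 degrees.
- biscuit_center (a point): centre, half-way up, of the rigid round oat biscuit: 96 mm across, 16 mm thick, 0.04 to 0.085 kg. Its edge is bevelled below: flat foot 72 mm across, from which the underside slopes up to the full 96 mm at 8 mm above the foot, so a blade within about 4 mm of the sheet wedges under it. Starts flat on the baking sheet.
- tray: aluminium baking sheet, fixed. Origin on the worktop under its middle; x to its far end (away from the robot), y left. Floor 3 mm above the origin. Near end open, at x = -85 mm; far end closed by a lip 14 mm high, inner face at x = +71 mm; side lips 11 mm high at y = +-64 mm. A pushed biscuit stops at the far lip.
- rack: wire cooling rack, fixed, 170 mm along x (away from the robot) and 140 mm along y; 3 mm wires run along x every 10 mm. Origin on the worktop under its centre; the wires' tops are 24 mm above it. No rim.
- rest: white stoneware turner rest, fixed. Origin on the worktop; x away from the robot. A plate, top at 4 mm, x -210 to +60 mm, 90 mm wide; at x = -175 mm (22 mm thick) a block with a notch for the handle: notch floor at 49 mm, 28 mm wide, cheeks up to 69 mm. The turner starts with its axes along the rest's, blade flat on the plate with its centre over the origin (within 5 mm), handle in the notch.
- pepper: bystander, to be left alone: glass shaker with a steel cap, 31 mm across, 79 mm tall, standing between the places at the back left; origin at the centre of its underside
- salt: bystander, to be left alone: glass shaker with a steel cap, 31 mm across, 79 mm tall, standing between the places at the back right; origin at the centre of its underside
- mug: bystander, to be left alone: spotted mug, 82x117x91 mm, at the left; origin at the centre of its underside
- paste: bystander, to be left alone: small tin, 57 mm across, 72 mm tall, at the right; origin at the centre of its underside
- lemon: bystander, to be left alone: lemon, 83x58x58 mm, at the left; origin at the centre of its underside
- honey: bystander, to be left alone: jar with a lid, 65 mm across, 100 mm tall, at the right; origin at the centre of its underside
There are look-alikes about, which are no part of the job. There is more than one size of the part that bears biscuit_center; the job needs the larger.

How it is judged:
By the outcome, as a careful person would: the job done as asked, in the order asked, and still so for the second after the job is handed in, with the robot touching nothing.
It also fails if it takes over 72 s, if anything falls off the work surface, if the arm or the gripper's body presses on something with over 40 N, if the wrist force passes 120 N, or if a joint passes its speed limit or range.

## Working session

There is one attempt and no reset: what is moved stays moved. The work goes in short steps, Python scripts to look and compute and a shell command to move; the robot and the scene stay as the last step left them, time stands still between calls to the robot, and variables do not carry over. Pictures are saved under pics/ and viewed, at most 10 in all, crops included, and the job is handed in when it is done.

```bash
ls; mkdir -p pics; python3 - <<'E'
from plant import ctrl, optics
import cv2,numpy as np
for n in("scene","top"):
    d=optics.read_camera(n); cv2.imwrite(f"pics/{n}0.png",d["color"]); print(n,d["K"].round(1).tolist(),d["R"].round(4).tolist(),d["t"].round(4).tolist())
print(ctrl.get_state())
E
```

```text
pics
scene [[531.0, 0.0, 311.6], [0.0, 531.0, 243.3], [0.0, 0.0, 1.0]] [[0.6249, -0.7807, -0.0011], [-0.3563, -0.284, -0.8902], [0.6946, 0.5567, -0.4556]] [-0.3566, 0.276, 0.9751]
top [[433.4, 0.0, 317.2], [0.0, 433.4, 243.4], [0.0, 0.0, 1.0]] [[0.0014, -0.9999, 0.0147], [-0.988, -0.0037, -0.1543], [0.1543, -0.0144, -0.9879]] [-0.0086, 0.5648, 1.442]
{'time': 0.1, 'qpos': array([-1.30498651e+00,  2.87132678e-01,  1.57808962e+00,  2.27587705e-05,
        1.27859083e+00, -1.50004720e-01]), 'dq': array([-0.00123331, -0.00156737, -0.00281499, -0.00070123,  0.00128416,
       -0.00171214]), 'joint_efforts': array([ 7.11001758e-04, -4.07299805e+01, -2.93699026e+01, -1.02775618e-04,
        3.42037354e-03, -1.03182478e-05]), 'eef_pos': array([ 0.27252181, -0.61686771,  0.23001647]), 'tcp_rot': array([ 9.78465099e-01,  2.06409342e-01, -5.33745520e-05, -1.10900741e-03]), 'contact_force': array([ 0.86471859, -0.36196564, -0.29311023]), 'wrist_torque': array([-0.02151737,  0.0179891 ,  0.00489395]), 'finger_force': 0.0, 'opening': 0.9992652139506687}
```

View pics/top0.png

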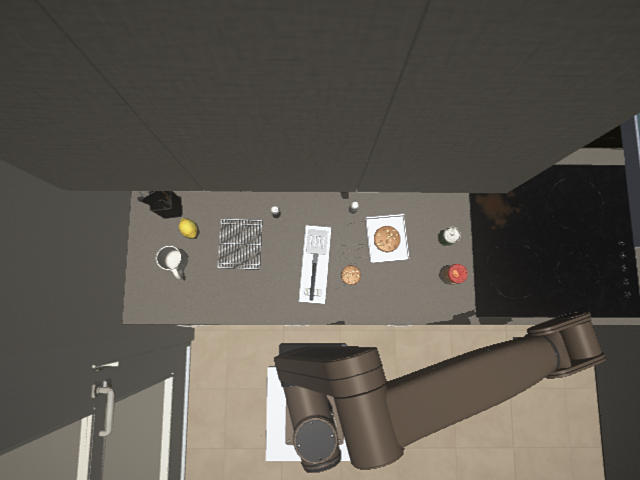

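View pics/scene0.png

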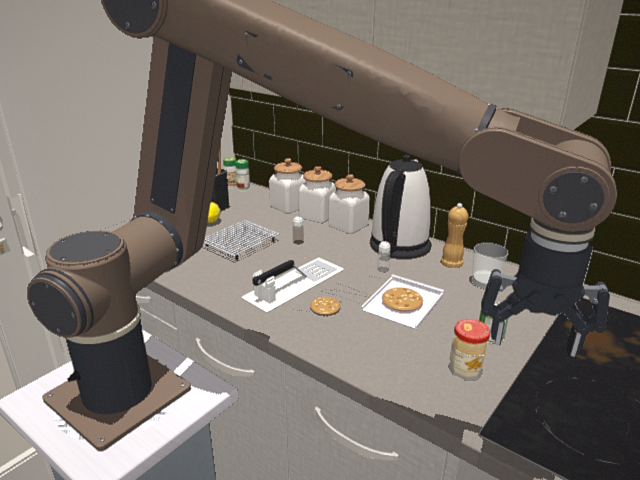

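The top view shows the rack at about (240,244), the rest with the turner at (314,264), and the tray with a biscuit at (387,238). The biscuit candidates are the one in the tray at (387,238), about 27 px or 95 mm across, and a loose one on the worktop at (350,275), about 20 px. The one in the tray fits: it is the larger and it lies on the baking sheet. Next I'll measure and confirm it in an enlarged crop.

```bash
cat > h.py <<'E'
from plant import ctrl, optics
import cv2,numpy as np
from scipy.spatial.transform import Rotation as Rn
def ray(d,uv,z):
    uv=np.atleast_2d(np.asarray(uv,float)); K,R,t=map(np.asarray,(d["K"],d["R"],d["t"]))
    c=-R.T@t; v=(np.c_[uv,np.ones(len(uv))]@np.linalg.inv(K).T)@R
    return c+v*((z-c[2])/v[:,2])[:,None]
def proj(d,X):
    X=np.atleast_2d(X); p=(X@np.asarray(d["R"]).T+d["t"])@np.asarray(d["K"]).T
    return p[:,:2]/p[:,2:]
def blobs(m,amin=30):
    n,l,s,c=cv2.connectedComponentsWithStats(m.astype(np.uint8))
    return [((l==i),s[i],c[i]) for i in range(1,n) if s[i,4]>=amin]
E
python3 - <<'E'
from h import *
d=optics.read_camera("top"); im=d["color"]
hsv=cv2.cvtColor(im,cv2.COLOR_BGR2HSV)
roi=np.zeros(im.shape[:2],bool); roi[205:312,130:430]=1
H,S,V=[hsv[...,i].astype(int) for i in range(3)]
print("biscuits")
for m,s,c in blobs(roi&(H>5)&(H<24)&(S>90)&(V>90),60):
    hull=cv2.convexHull(np.argwhere(m)[:,::-1].astype(np.float32)); e=cv2.fitEllipse(hull)
    print(c.round(1),s[4],[np.round(x,1) for x in e], ray(d,[e[0]],.011).round(4))
print("white")
for m,s,c in blobs(roi&(S<40)&(V>150),60):
    cn=cv2.findContours(m.astype(np.uint8),0,2)[0][0]; r=cv2.minAreaRect(cn); b=cv2.boxPoints(r)
    print(c.round(1),s.tolist(),"corners",b.round(1).tolist(),"W",ray(d,b,.006)[:,:2].round(3).tolist())
print("dark")
for m,s,c in blobs(roi&(V<45),40):
    r=cv2.minAreaRect(cv2.findContours(m.astype(np.uint8),0,2)[0][0]); print(c.round(1),s.tolist(),cv2.boxPoints(r).round(1).tolist())
a=cv2.resize(im[205:310,205:415],None,fx=3.8,fy=3.8,interpolation=cv2.INTER_CUBIC); cv2.imwrite("pics/c1.png",a)
E
```

```text
biscuits
[386.7 238.5] 463 [array([386.6, 238.5]), array([24.9, 25.6]), np.float64(123.1)] [[ 0.5884 -0.2518  0.011 ]]
[350.7 274.5] 249 [array([350.6, 274.7]), array([18.9, 19.3]), np.float64(134.1)] [[ 0.4605 -0.1238  0.011 ]]
white
[386.9 237.8] [366, 213, 44, 50, 1226] corners [[365.0, 216.1999969482422], [404.5, 212.1999969482422], [409.20001220703125, 258.70001220703125], [369.70001220703125, 262.6000061035156]] W [[0.669, -0.178], [0.685, -0.319], [0.518, -0.33], [0.503, -0.191]]
[233.2 220.8] [220, 219, 28, 7, 62] corners [[220.0, 219.0], [247.0, 219.0], [247.0, 225.0], [220.0, 225.0]] W [[0.657, 0.336], [0.657, 0.241], [0.636, 0.24], [0.635, 0.335]]
[314.7 263. ] [298, 225, 33, 79, 1857] corners [[297.8999938964844, 301.20001220703125], [304.29998779296875, 224.1999969482422], [331.0, 226.39999389648438], [324.6000061035156, 303.3999938964844]] W [[0.369, 0.058], [0.64, 0.038], [0.632, -0.057], [0.362, -0.034]]
[171.2 260.6] [155, 246, 26, 33, 343] corners [[153.89999389648438, 276.70001220703125], [155.6999969482422, 245.0], [180.8000030517578, 246.39999389648438], [179.0, 278.1000061035156]] W [[0.452, 0.557], [0.563, 0.557], [0.558, 0.469], [0.448, 0.47]]
[225.  263.3] [217, 256, 18, 12, 68] corners [[214.89999389648438, 262.3999938964844], [230.5, 255.3000030517578], [235.0, 265.20001220703125], [219.39999389648438, 272.29998779296875]] W [[0.503, 0.348], [0.528, 0.295], [0.493, 0.278], [0.468, 0.332]]
[251.8 264.9] [240, 256, 20, 13, 73] corners [[239.1999969482422, 266.5], [259.0, 256.0], [263.79998779296875, 264.8999938964844], [244.0, 275.5]] W [[0.488, 0.263], [0.526, 0.196], [0.494, 0.178], [0.457, 0.246]]
dark
[158.3 206.5] [150, 205, 20, 5, 71] [[150.0, 205.0], [169.0, 205.0], [169.0, 209.0], [150.0, 209.0]]
[170.6 211.5] [154, 205, 28, 13, 220] [[153.5, 207.3000030517578], [180.6999969482422, 203.89999389648438], [182.1999969482422, 215.1999969482422], [155.0, 218.60000610351562]]
```

View pics/c1.png

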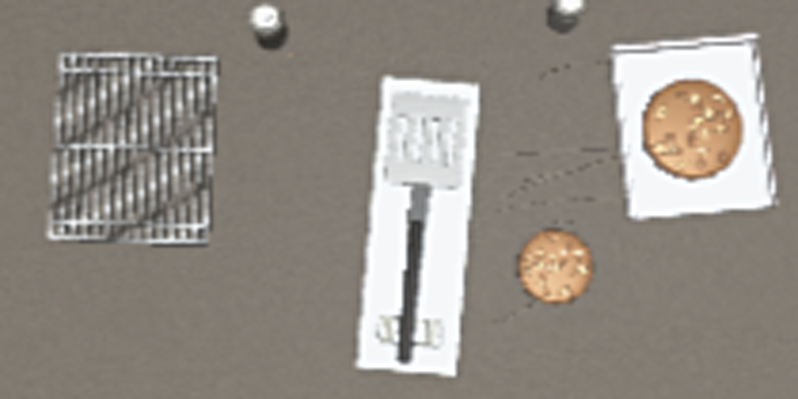

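The crop confirms it. The tray biscuit at crop (692,129) is about 97 px across, and the loose one at (555,266) is about 75 px, so the tray one is the larger. The turner lies on the rest with its handle running from (403,362) to (420,185). I'll set out towards it and refine the numbers from the same picture.

```bash
python3 - <<'E'
from h import *
d=optics.read_camera("top"); im=d["color"]; g=im.max(2).astype(int)
m=np.zeros(g.shape,bool); m[250:302,304:322]=1; m&=g<75
p=np.argwhere(m)[:,::-1].astype(np.float32); P=ray(d,p,.067)
L=cv2.fitLine(P[:,:2].astype(np.float32),2,0,.01,.01).ravel(); s=np.sign(L[0])
print("handle n",len(p),"yaw",np.degrees(np.arctan2(s*L[1],s*L[0])).round(2),"pt",L[2:].round(4),"x range",P[:,0].min().round(3),P[:,0].max().round(3))
print("rack",ray(d,205*0+np.array([[60,52],[217,58],[210,243],[48,240]])/3.8+[205,205],.024)[:,:2].round(4).tolist())
E
python3 -m creep '[{"x":34,"rz":7.1,"grip":1},{"x":34,"rz":7.1},{"x":34,"rz":7.1},{"x":34,"rz":7.1},{"y":-40},{"y":-40},{"y":-40},{"y":-40},{"y":-40},{"y":-40}]' 80
python3 -m creep '[{"y":-40},{"y":-40},{"y":-40},{"y":-40},{"y":-40},{"y":-40},{"y":-40},{"y":-40},{"y":-40},{"y":-34}]'
```

```text
handle n 46 yaw -6.51 pt [0.4564 0.0073] x range 0.375 0.495
rack [[0.6543, 0.3296], [0.6493, 0.1854], [0.4785, 0.1882], [0.4808, 0.3343]]$[0]: bad value
$[0]: bad value
```

```bash
python3 -m creep --help 2>&1 | head -20
python3 -m creep '[{"x":34,"y":0,"z":0,"rx":0,"ry":0,"rz":7.1,"grip":1},{"x":34,"y":0,"z":0,"rx":0,"ry":0,"rz":7.1,"grip":1},{"x":34,"y":0,"z":0,"rx":0,"ry":0,"rz":7.1,"grip":1},{"x":34,"y":0,"z":0,"rx":0,"ry":0,"rz":7.1,"grip":1},{"x":0,"y":-40,"z":0,"rx":0,"ry":0,"rz":0,"grip":1},{"x":0,"y":-40,"z":0,"rx":0,"ry":0,"rz":0,"grip":1},{"x":0,"y":-40,"z":0,"rx":0,"ry":0,"rz":0,"grip":1},{"x":0,"y":-40,"z":0,"rx":0,"ry":0,"rz":0,"grip":1},{"x":0,"y":-40,"z":0,"rx":0,"ry":0,"rz":0,"grip":1},{"x":0,"y":-40,"z":0,"rx":0,"ry":0,"rz":0,"grip":1}]' 80
```

```text
invalid input: not JSON, or not a number
time: 1.03
eef_pos: [0.4228, -0.3455, 0.2309]
tcp_rot: [0.999, -0.04, -0.0, -0.0]
contact_force: [0.5, 0.6, 1.3]
opening: 1.0
finger_force: 0.0
```

```bash

python3 -m creep '[{"x":1,"y":-39,"z":0,"rx":0,"ry":0,"rz":0,"grip":1},{"x":1,"y":-39,"z":0,"rx":0,"ry":0,"rz":0,"grip":1},{"x":1,"y":-39,"z":0,"rx":0,"ry":0,"rz":0,"grip":1},{"x":1,"y":-39,"z":0,"rx":0,"ry":0,"rz":0,"grip":1},{"x":1,"y":-39,"z":0,"rx":0,"ry":0,"rz":0,"grip":1},{"x":1,"y":-39,"z":0,"rx":0,"ry":0,"rz":0,"grip":1},{"x":1,"y":-39,"z":10,"rx":0,"ry":0,"rz":0,"grip":1},{"x":1,"y":-39,"z":20,"rx":0,"ry":0,"rz":0,"grip":1},{"x":1,"y":-39,"z":35,"rx":0,"ry":0,"rz":0,"grip":1},{"x":1,"y":-2,"z":36,"rx":0,"ry":0,"rz":0,"grip":1}]'
python3 -m creep '[{"x":0,"y":0,"z":10,"rx":0,"ry":0,"rz":0,"grip":1},{"x":0,"y":0,"z":0,"rx":0,"ry":0,"rz":0,"grip":0.6},{"x":0,"y":0,"z":0,"rx":0,"ry":0,"rz":0,"grip":0.6},{"x":0,"y":0,"z":0,"rx":0,"ry":0,"rz":0,"grip":0.6},{"x":0,"y":0,"z":0,"rx":0,"ry":0,"rz":0,"grip":0.6},{"x":0,"y":0,"z":0,"rx":0,"ry":0,"rz":0,"grip":0.6},{"x":0,"y":0,"z":0,"rx":0,"ry":0,"rz":0,"grip":0.6},{"x":0,"y":0,"z":0,"rx":0,"ry":0,"rz":0,"grip":0.6},{"x":0,"y":0,"z":0,"rx":0,"ry":0,"rz":0,"grip":0.6},{"x":0,"y":0,"z":0,"rx":0,"ry":0,"rz":0,"grip":0.6}]'
python3 - <<'E'
from h import *
d=optics.read_camera("scene"); im=d["color"]
cv2.imwrite("pics/s2.png",cv2.resize(im[130:330,180:446],None,fx=3,fy=3,interpolation=cv2.INTER_CUBIC))
for n,X in dict(grip=[.461,.006,.059],tcp=ctrl.get_state()["eef_pos"]).items(): print(n,((proj(d,X)-[180,130])*3).round())
E
```

```text
time: 1.87
eef_pos: [0.4617, -0.0024, 0.14]
tcp_rot: [0.999, -0.037, 0.003, -0.0]
contact_force: [1.5, -0.4, 0.6]
opening: 0.997
finger_force: 0.0
time: 2.7
eef_pos: [0.4601, -0.0064, 0.1287]
tcp_rot: [0.999, -0.04, 0.0, 0.0]
contact_force: [0.8, -0.7, 0.1]
opening: 0.6
finger_force: 0.0
grip [[303. 412.]]
tcp [[312. 339.]]
```

View pics/s2.png

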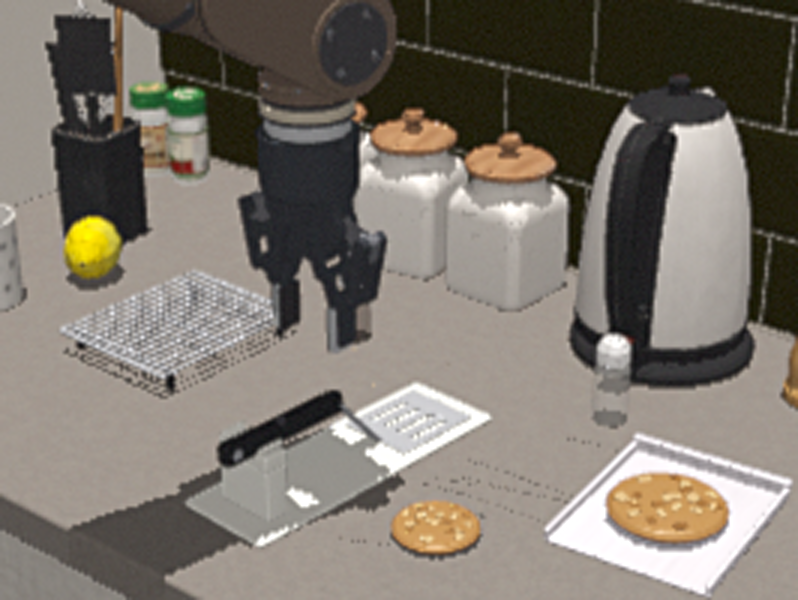

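The picture shows the gripper above the handle, with the TCP at crop (312,339). The handle runs from (222,455) to (340,398), and the predicted grip point at (303,412) lies on it. I'll shift 12 mm to the left, descend and close.

```bash

python3 -m creep '[{"x":1,"y":-12,"z":0,"rx":0,"ry":0,"rz":0,"grip":0.6},{"x":0,"y":0,"z":10,"rx":0,"ry":0,"rz":0,"grip":0.6},{"x":0,"y":0,"z":15,"rx":0,"ry":0,"rz":0,"grip":0.6},{"x":0,"y":0,"z":15,"rx":0,"ry":0,"rz":0,"grip":0.6},{"x":0,"y":0,"z":15,"rx":0,"ry":0,"rz":0,"grip":0.6},{"x":0,"y":0,"z":15,"rx":0,"ry":0,"rz":0,"grip":0.6},{"x":0,"y":0,"z":10,"rx":0,"ry":0,"rz":0,"grip":0.6},{"x":0,"y":0,"z":8,"rx":0,"ry":0,"rz":0,"grip":0.6},{"x":0,"y":0,"z":0,"rx":0,"ry":0,"rz":0,"grip":0.6},{"x":0,"y":0,"z":0,"rx":0,"ry":0,"rz":0,"grip":0.6}]'
python3 -m creep '[{"x":0,"y":0,"z":0,"rx":0,"ry":0,"rz":0,"grip":0.5},{"x":0,"y":0,"z":0,"rx":0,"ry":0,"rz":0,"grip":0.4},{"x":0,"y":0,"z":0,"rx":0,"ry":0,"rz":0,"grip":0.3},{"x":0,"y":0,"z":0,"rx":0,"ry":0,"rz":0,"grip":0.25},{"x":0,"y":0,"z":0,"rx":0,"ry":0,"rz":0,"grip":0.2},{"x":0,"y":0,"z":0,"rx":0,"ry":0,"rz":0,"grip":0.15},{"x":0,"y":0,"z":0,"rx":0,"ry":0,"rz":0,"grip":0},{"x":0,"y":0,"z":0,"rx":0,"ry":0,"rz":0,"grip":0},{"x":0,"y":0,"z":0,"rx":0,"ry":0,"rz":0,"grip":0},{"x":0,"y":0,"z":0,"rx":0,"ry":0,"rz":0,"grip":0}]' 90
```

```text
time: 3.58
eef_pos: [0.4619, 0.0055, 0.0402]
tcp_rot: [0.999, -0.04, -0.0, -0.0]
contact_force: [0.4, 0.4, -0.8]
opening: 0.601
finger_force: 0.0
time: 4.42
eef_pos: [0.4625, 0.0055, 0.0412]
tcp_rot: [0.999, -0.04, 0.0, 0.0]
contact_force: [-1.3, 0.2, 5.6]
opening: 0.149
finger_force: 88.1
```

```bash

python3 -m creep '[{"x":0,"y":0,"z":-4,"rx":0,"ry":0,"rz":0,"grip":0},{"x":0,"y":0,"z":-8,"rx":0,"ry":0,"rz":0,"grip":0},{"x":0,"y":0,"z":-12,"rx":0,"ry":0,"rz":0,"grip":0},{"x":0,"y":0,"z":-15,"rx":0,"ry":0,"rz":0,"grip":0},{"x":0,"y":0,"z":-15,"rx":0,"ry":0,"rz":0,"grip":0},{"x":0,"y":0,"z":-15,"rx":0,"ry":0,"rz":0,"grip":0},{"x":0,"y":0,"z":-15,"rx":0,"ry":0,"rz":0,"grip":0},{"x":0,"y":0,"z":-6,"rx":0,"ry":0,"rz":0,"grip":0},{"x":0,"y":0,"z":0,"rx":0,"ry":0,"rz":0,"grip":0},{"x":0,"y":0,"z":0,"rx":0,"ry":0,"rz":0,"grip":0}]'
python3 - <<'E'
from h import *
d=optics.read_camera("top"); cv2.imwrite("pics/t3.png",d["color"])
im=cv2.imread("pics/top0.png"); g=cv2.resize(im,None,fx=4,fy=4,interpolation=cv2.INTER_CUBIC)
def quad(box,mask,z):
    x0,y0,x1,y1=[4*v for v in box]; m=mask(g[y0:y1,x0:x1].astype(int)).astype(np.uint8)
    m=cv2.morphologyEx(m,cv2.MORPH_CLOSE,np.ones((25,25)))
    c=max(cv2.findContours(m,0,1)[0],key=cv2.contourArea); c=cv2.convexHull(c)
    h=cv2.approxPolyN(c,4,ensure_convex=True).reshape(-1,2).astype(float)+[x0,y0]; px=(h+.5)/4-.5
    W=ray(d,px,z)[:,:2]; print(px.round(1).tolist(),W.round(4).tolist())
    for i in range(4):
        v=W[(i+1)%4]-W[i]; print("  edge",np.linalg.norm(v).round(4),np.degrees(np.arctan2(v[1],v[0])).round(1))
print("tray");quad((358,206,418,270),lambda a:a.min(2)>150,.012)
print("rest");quad((290,218,340,310),lambda a:a.min(2)>150,.004)
print("rack");quad((208,212,272,276),lambda a:a.min(2)>125,.024)
E
```

```text
time: 5.25
eef_pos: [0.4617, 0.0056, 0.1303]
tcp_rot: [0.999, -0.04, -0.0, -0.0]
contact_force: [-0.4, -0.6, -1.7]
opening: 0.142
finger_force: 87.6
tray
[[409.6, 259.1], [369.9, 262.9], [364.4, 216.4], [404.1, 212.9]] [[0.5156, -0.3306], [0.502, -0.1912], [0.6675, -0.1746], [0.6809, -0.3163]]
  edge 0.14 95.6
  edge 0.1664 5.7
  edge 0.1423 -84.6
  edge 0.1659 -175.0
rest
[[331.4, 226.4], [325.1, 304.1], [297.6, 301.4], [304.9, 224.1]] [[0.6325, -0.0579], [0.3595, -0.0353], [0.3687, 0.0595], [0.6402, 0.0361]]
  edge 0.274 175.3
  edge 0.0953 84.4
  edge 0.2725 -4.9
  edge 0.0943 -94.7
rack
[[262.4, 218.1], [259.6, 269.6], [216.1, 267.9], [219.6, 218.1]] [[0.6569, 0.1846], [0.4762, 0.1903], [0.4818, 0.3395], [0.6562, 0.3338]]
  edge 0.1808 178.2
  edge 0.1493 87.8
  edge 0.1746 -1.9
  edge 0.1491 -89.7
```

```bash

python3 -m creep '[{"x":0,"y":10,"z":0,"rx":0,"ry":0,"rz":-5,"grip":0},{"x":0,"y":22,"z":0,"rx":0,"ry":0,"rz":-5,"grip":0},{"x":0,"y":34,"z":0,"rx":0,"ry":0,"rz":0,"grip":0},{"x":0,"y":34,"z":0,"rx":0,"ry":0,"rz":0,"grip":0},{"x":0,"y":34,"z":0,"rx":0,"ry":0,"rz":0,"grip":0},{"x":0,"y":34,"z":0,"rx":0,"ry":0,"rz":0,"grip":0},{"x":0,"y":34,"z":0,"rx":0,"ry":0,"rz":0,"grip":0},{"x":0,"y":34,"z":0,"rx":0,"ry":0,"rz":0,"grip":0},{"x":0,"y":24,"z":0,"rx":0,"ry":0,"rz":0,"grip":0},{"x":0,"y":10,"z":0,"rx":0,"ry":0,"rz":0,"grip":0}]'
python3 -m creep '[{"x":-12,"y":0,"z":0,"rx":0,"ry":0,"rz":0,"grip":0},{"x":-20,"y":0,"z":0,"rx":0,"ry":0,"rz":0,"grip":0},{"x":-20,"y":0,"z":0,"rx":0,"ry":0,"rz":0,"grip":0},{"x":-20,"y":0,"z":0,"rx":0,"ry":0,"rz":0,"grip":0},{"x":-20,"y":0,"z":0,"rx":0,"ry":0,"rz":0,"grip":0},{"x":-20,"y":0,"z":0,"rx":0,"ry":0,"rz":0,"grip":0},{"x":-10,"y":0,"z":0,"rx":0,"ry":0,"rz":0,"grip":0},{"x":0,"y":0,"z":0,"rx":0,"ry":0,"rz":0,"grip":0},{"x":0,"y":0,"z":0,"rx":0,"ry":0,"rz":0,"grip":0},{"x":0,"y":0,"z":0,"rx":0,"ry":0,"rz":0,"grip":0}]'
python3 - <<'E'
from h import *
s=ctrl.get_state(); T=Rn.from_quat(s["tcp_rot"]).as_matrix(); p=s["eef_pos"]
print(p.round(4),"yaw",np.degrees(np.arctan2(T[1,0],T[0,0])).round(2),"tilt",T[2,:2].round(4))
g=p-.019*T[:,2]
a=np.radians(5.4); u=np.array([np.cos(a),np.sin(a)]);v=np.array([-u[1],u[0]]); o=np.array([.5945,-.2528])
print("grip in tray",((g[:2]-o)@u).round(4),((g[:2]-o)@v).round(4))
tip=[g+T@np.array([.16,y,.054]) for y in(-.035,.035)]
for n in("top","scene"):
    d=optics.read_camera(n); im=d["color"].copy()
    q=proj(d,tip); print(n,q.round(1).tolist())
    lo=(q.mean(0)-[45,40]).astype(int) if n=="top" else (q.mean(0)-[70,60]).astype(int)
    sz=(90,80) if n=="top" else (140,120)
    c=cv2.resize(im[lo[1]:lo[1]+sz[1],lo[0]:lo[0]+sz[0]],(390,int(390*sz[1]/sz[0])),interpolation=cv2.INTER_CUBIC)
    k=390/sz[0]; print(" in crop",((q-lo)*k).round().tolist())
    c=cv2.copyMakeBorder(c,0,360-c.shape[0],0,5,0); A=c if n=="top" else np.hstack([A,c])
cv2.imwrite("pics/c4.png",A)
E
```

```text
time: 6.13
eef_pos: [0.4833, -0.2662, 0.1291]
tcp_rot: [0.999, 0.046, -0.001, -0.0]
contact_force: [-0.4, -0.1, -0.6]
opening: 0.145
finger_force: 87.8
time: 6.97
eef_pos: [0.363, -0.2746, 0.1306]
tcp_rot: [0.999, 0.048, 0.0, 0.0]
contact_force: [-0.5, -0.8, -1.0]
opening: 0.148
finger_force: 87.8
[ 0.363  -0.2746  0.1306] yaw 5.45 tilt [0.0006 0.0001]
grip in tray -0.2325 0.0001
top [[383.3, 255.0], [404.3, 253.1]]
 in crop [[153.0, 178.0], [244.0, 169.0]]
scene [[376.6, 275.0], [406.0, 284.2]]
 in crop [[155.0, 156.0], [237.0, 182.0]]
```

View pics/c4.png

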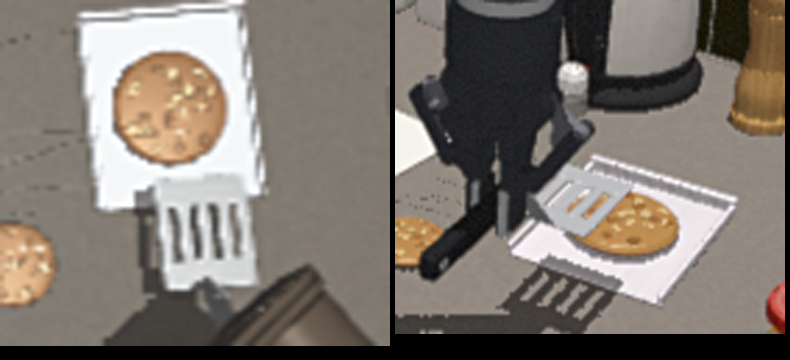

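In the left panel the blade tip edge runs from (155,182) to (247,176), as predicted. It is in line with the biscuit at (170,106) and just short of it. I'll lower the blade here.

```bash

python3 -m creep '[{"x":0,"y":0,"z":8,"rx":0,"ry":0,"rz":0,"grip":0},{"x":0,"y":0,"z":12,"rx":0,"ry":0,"rz":0,"grip":0},{"x":0,"y":0,"z":15,"rx":0,"ry":0,"rz":0,"grip":0},{"x":0,"y":0,"z":15,"rx":0,"ry":0,"rz":0,"grip":0},{"x":0,"y":0,"z":15,"rx":0,"ry":0,"rz":0,"grip":0},{"x":0,"y":0,"z":10,"rx":0,"ry":0,"rz":0,"grip":0},{"x":0,"y":0,"z":6,"rx":0,"ry":0,"rz":0,"grip":0},{"x":0,"y":0,"z":3,"rx":0,"ry":0,"rz":0,"grip":0},{"x":0,"y":0,"z":0,"rx":0,"ry":0,"rz":0,"grip":0},{"x":0,"y":0,"z":0,"rx":0,"ry":0,"rz":0,"grip":0}]'
python3 -m creep '[{"x":0,"y":0,"z":1,"rx":0,"ry":0,"rz":0,"grip":0},{"x":0,"y":0,"z":1,"rx":0,"ry":0,"rz":0,"grip":0},{"x":0,"y":0,"z":1,"rx":0,"ry":0,"rz":0,"grip":0},{"x":0,"y":0,"z":1,"rx":0,"ry":0,"rz":0,"grip":0},{"x":0,"y":0,"z":0.5,"rx":0,"ry":0,"rz":0,"grip":0},{"x":0,"y":0,"z":0.5,"rx":0,"ry":0,"rz":0,"grip":0},{"x":0,"y":0,"z":0,"rx":0,"ry":0,"rz":0,"grip":0},{"x":0,"y":0,"z":0,"rx":0,"ry":0,"rz":0,"grip":0},{"x":0,"y":0,"z":0,"rx":0,"ry":0,"rz":0,"grip":0},{"x":0,"y":0,"z":0,"rx":0,"ry":0,"rz":0,"grip":0}]'
python3 -c "
from plant import ctrl;s=ctrl.get_state();print(s['eef_pos'],s['contact_force'],s['wrist_torque'])"
```

```text
time: 7.9
eef_pos: [0.3628, -0.2752, 0.0469]
tcp_rot: [0.999, 0.047, 0.0, 0.0]
contact_force: [-0.3, 0.1, -0.3]
opening: 0.151
finger_force: 87.8
time: 8.73
eef_pos: [0.3624, -0.2749, 0.0415]
tcp_rot: [0.999, 0.047, 0.0, 0.0]
contact_force: [0.2, 0.3, -1.1]
opening: 0.148
finger_force: 87.8
[ 0.36244436 -0.2749121   0.04152944] [ 0.20122793  0.31208152 -1.10652611] [-0.02031127 -0.01138421 -0.03336694]
```

```bash

python3 -m creep '[{"x":0,"y":0,"z":0.4,"rx":0,"ry":0,"rz":0,"grip":0},{"x":0,"y":0,"z":0.4,"rx":0,"ry":0,"rz":0,"grip":0},{"x":0,"y":0,"z":0.4,"rx":0,"ry":0,"rz":0,"grip":0},{"x":0,"y":0,"z":0,"rx":0,"ry":0,"rz":0,"grip":0},{"x":0,"y":0,"z":0,"rx":0,"ry":0,"rz":0,"grip":0},{"x":0,"y":0,"z":0,"rx":0,"ry":0,"rz":0,"grip":0},{"x":0,"y":0,"z":0,"rx":0,"ry":0,"rz":0,"grip":0},{"x":0,"y":0,"z":0,"rx":0,"ry":0,"rz":0,"grip":0},{"x":0,"y":0,"z":0,"rx":0,"ry":0,"rz":0,"grip":0},{"x":0,"y":0,"z":0,"rx":0,"ry":0,"rz":0,"grip":0}]'
python3 -c "
from plant import ctrl;s=ctrl.get_state();print(s['eef_pos'],s['contact_force'],s['wrist_torque'])"
```

```text
time: 9.57
eef_pos: [0.3625, -0.2749, 0.0403]
tcp_rot: [0.999, 0.047, 0.0, 0.0]
contact_force: [0.4, -0.6, -0.9]
opening: 0.144
finger_force: 87.8
[ 0.3624641  -0.27489978  0.04031996] [ 0.40528747 -0.56294462 -0.89048826] [-0.00865713 -0.02532731  0.03788247]
```

```bash

python3 -m creep '[{"x":6,"y":0,"z":0,"rx":0,"ry":0,"rz":0,"grip":0},{"x":10,"y":0,"z":0,"rx":0,"ry":0,"rz":0,"grip":0},{"x":10,"y":0,"z":0,"rx":0,"ry":0,"rz":0,"grip":0},{"x":10,"y":0,"z":0,"rx":0,"ry":0,"rz":0,"grip":0},{"x":10,"y":0,"z":0,"rx":0,"ry":0,"rz":0,"grip":0},{"x":10,"y":0,"z":0,"rx":0,"ry":0,"rz":0,"grip":0},{"x":10,"y":0,"z":0,"rx":0,"ry":0,"rz":0,"grip":0},{"x":10,"y":0,"z":0,"rx":0,"ry":0,"rz":0,"grip":0},{"x":10,"y":0,"z":0,"rx":0,"ry":0,"rz":0,"grip":0},{"x":8,"y":0,"z":0,"rx":0,"ry":0,"rz":0,"grip":0}]'
python3 -m creep '[{"x":5,"y":0,"z":0,"rx":0,"ry":0,"rz":0,"grip":0},{"x":4,"y":0,"z":0,"rx":0,"ry":0,"rz":0,"grip":0},{"x":4,"y":0,"z":0,"rx":0,"ry":0,"rz":0,"grip":0},{"x":4,"y":0,"z":0,"rx":0,"ry":0,"rz":0,"grip":0},{"x":4,"y":0,"z":0,"rx":0,"ry":0,"rz":0,"grip":0},{"x":3,"y":0,"z":0,"rx":0,"ry":0,"rz":0,"grip":0},{"x":2,"y":0,"z":0,"rx":0,"ry":0,"rz":0,"grip":0},{"x":2,"y":0,"z":0,"rx":0,"ry":0,"rz":0,"grip":0},{"x":0,"y":0,"z":0,"rx":0,"ry":0,"rz":0,"grip":0},{"x":0,"y":0,"z":0,"rx":0,"ry":0,"rz":0,"grip":0}]'
python3 - <<'E'
from h import *
for n,(x,y,w,h,k) in dict(top=(355,200,65,80,5),scene=(345,255,120,80,3.8)).items():
    d=optics.read_camera(n); c=cv2.resize(d["color"][y:y+h,x:x+w],None,fx=k,fy=k,interpolation=cv2.INTER_CUBIC)
    c=cv2.copyMakeBorder(c,0,400-c.shape[0],0,5,0); A=c if n=="top" else np.hstack([A,c])
cv2.imwrite("pics/c5.png",A)
E
```

```text
time: 10.4
eef_pos: [0.4572, -0.2658, 0.0403]
tcp_rot: [0.999, 0.048, -0.0, 0.0]
contact_force: [-0.8, -0.1, 0.5]
opening: 0.151
finger_force: 88.0
time: 11.23
eef_pos: [0.4841, -0.2633, 0.0403]
tcp_rot: [0.999, 0.047, 0.0, 0.0]
contact_force: [0.7, 0.3, -1.4]
opening: 0.149
finger_force: 87.9
```

View pics/c5.png

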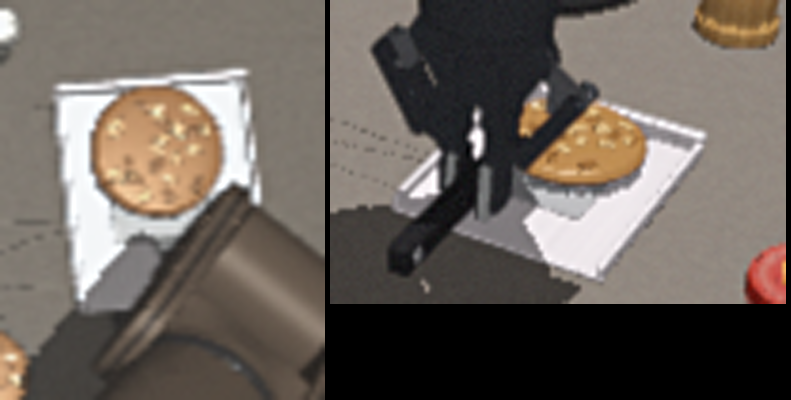

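The biscuit has moved against the far lip, with its centre at crop (157,150), and the blade is under it. I'll go 14 mm further and then lift.

```bash

python3 -m creep '[{"x":2,"y":0,"z":0,"rx":0,"ry":0,"rz":0,"grip":0},{"x":2,"y":0,"z":0,"rx":0,"ry":0,"rz":0,"grip":0},{"x":2,"y":0,"z":0,"rx":0,"ry":0,"rz":0,"grip":0},{"x":2,"y":0,"z":0,"rx":0,"ry":0,"rz":0,"grip":0},{"x":2,"y":0,"z":0,"rx":0,"ry":0,"rz":0,"grip":0},{"x":2,"y":0,"z":0,"rx":0,"ry":0,"rz":0,"grip":0},{"x":2,"y":0,"z":0,"rx":0,"ry":0,"rz":0,"grip":0},{"x":0,"y":0,"z":0,"rx":0,"ry":0,"rz":0,"grip":0},{"x":0,"y":0,"z":0,"rx":0,"ry":0,"rz":0,"grip":0},{"x":0,"y":0,"z":0,"rx":0,"ry":0,"rz":0,"grip":0}]'
python3 -m creep '[{"x":0,"y":0,"z":-1,"rx":0,"ry":0,"rz":0,"grip":0},{"x":0,"y":0,"z":-2,"rx":0,"ry":0,"rz":0,"grip":0},{"x":0,"y":0,"z":-3,"rx":0,"ry":0,"rz":0,"grip":0},{"x":0,"y":0,"z":-4,"rx":0,"ry":0,"rz":0,"grip":0},{"x":0,"y":0,"z":-4,"rx":0,"ry":0,"rz":0,"grip":0},{"x":0,"y":0,"z":-4,"rx":0,"ry":0,"rz":0,"grip":0},{"x":0,"y":0,"z":-4,"rx":0,"ry":0,"rz":0,"grip":0},{"x":0,"y":0,"z":-4,"rx":0,"ry":0,"rz":0,"grip":0},{"x":0,"y":0,"z":-2,"rx":0,"ry":0,"rz":0,"grip":0},{"x":0,"y":0,"z":0,"rx":0,"ry":0,"rz":0,"grip":0}]'
```

```text
time: 12.17
eef_pos: [0.498, -0.262, 0.0403]
tcp_rot: [0.999, 0.047, 0.0, 0.0]
contact_force: [0.7, -0.1, -0.6]
opening: 0.146
finger_force: 87.8
time: 13.0
eef_pos: [0.4982, -0.2623, 0.0692]
tcp_rot: [0.999, 0.047, 0.001, 0.0]
contact_force: [0.2, -0.0, -1.0]
opening: 0.146
finger_force: 87.7
```

```bash

python3 -m creep '[{"x":0,"y":0,"z":-3,"rx":0,"ry":0,"rz":0,"grip":0},{"x":-2,"y":0,"z":-6,"rx":0,"ry":0,"rz":0,"grip":0},{"x":-4,"y":0,"z":-8,"rx":0,"ry":0,"rz":0,"grip":0},{"x":-6,"y":0,"z":-8,"rx":0,"ry":0,"rz":0,"grip":0},{"x":-8,"y":0,"z":-8,"rx":0,"ry":0,"rz":0,"grip":0},{"x":-8,"y":0,"z":-8,"rx":0,"ry":0,"rz":0,"grip":0},{"x":-6,"y":0,"z":-6,"rx":0,"ry":0,"rz":0,"grip":0},{"x":-4,"y":0,"z":-3,"rx":0,"ry":0,"rz":0,"grip":0},{"x":-2,"y":0,"z":0,"rx":0,"ry":0,"rz":0,"grip":0},{"x":0,"y":0,"z":0,"rx":0,"ry":0,"rz":0,"grip":0}]'
python3 - <<'E'
from h import *
for n,(x,y,w,h,k) in dict(top=(355,190,75,85,4.7),scene=(345,205,120,110,3.5)).items():
    d=optics.read_camera(n); c=cv2.resize(d["color"][y:y+h,x:x+w],None,fx=k,fy=k,interpolation=cv2.INTER_CUBIC)
    c=cv2.copyMakeBorder(c,0,400-c.shape[0],0,5,0); A=c if n=="top" else np.hstack([A,c])
cv2.imwrite("pics/c6.png",A)
E
```

```text
time: 13.83
eef_pos: [0.4576, -0.2659, 0.1185]
tcp_rot: [0.999, 0.047, 0.0, 0.0]
contact_force: [-0.3, 1.4, -2.5]
opening: 0.145
finger_force: 87.7
```

View pics/c6.png

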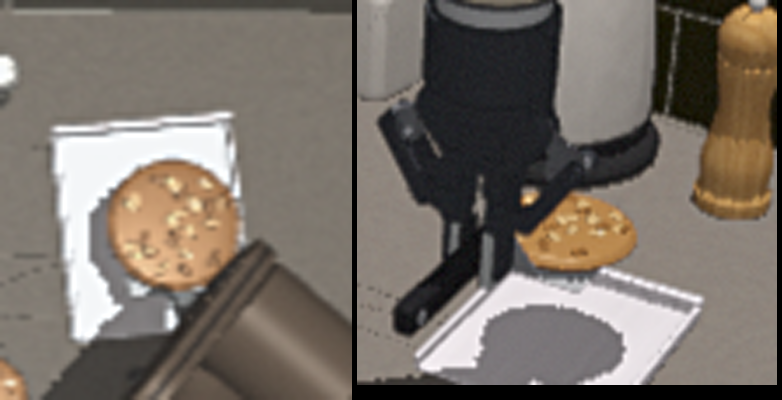

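The biscuit rides flat on the blade, at crop (577,230) in the scene panel, and its shadow lies on the tray. I'll carry it across with gentle ramps.

```bash

python3 -m creep '[{"x":0,"y":-3,"z":0,"rx":0,"ry":0,"rz":0,"grip":0},{"x":0,"y":-6,"z":0,"rx":0,"ry":0,"rz":0,"grip":0},{"x":0,"y":-9,"z":0,"rx":0,"ry":0,"rz":0,"grip":0},{"x":0,"y":-12,"z":0,"rx":0,"ry":0,"rz":0,"grip":0},{"x":0,"y":-15,"z":0,"rx":0,"ry":0,"rz":0,"grip":0},{"x":0,"y":-18,"z":0,"rx":0,"ry":0,"rz":0,"grip":0},{"x":0,"y":-18,"z":0,"rx":0,"ry":0,"rz":0,"grip":0},{"x":0,"y":-18,"z":0,"rx":0,"ry":0,"rz":0,"grip":0},{"x":0,"y":-18,"z":0,"rx":0,"ry":0,"rz":0,"grip":0},{"x":0,"y":-18,"z":0,"rx":0,"ry":0,"rz":0,"grip":0}]'
python3 -m creep '[{"x":0,"y":-18,"z":0,"rx":0,"ry":0,"rz":0.3,"grip":0},{"x":0,"y":-18,"z":0,"rx":0,"ry":0,"rz":0.6,"grip":0},{"x":0,"y":-18,"z":0,"rx":0,"ry":0,"rz":0.9,"grip":0},{"x":0,"y":-18,"z":0,"rx":0,"ry":0,"rz":0.9,"grip":0},{"x":0,"y":-18,"z":0,"rx":0,"ry":0,"rz":0.9,"grip":0},{"x":0,"y":-18,"z":0,"rx":0,"ry":0,"rz":0.9,"grip":0},{"x":0,"y":-18,"z":0,"rx":0,"ry":0,"rz":0.9,"grip":0},{"x":0,"y":-18,"z":0,"rx":0,"ry":0,"rz":0.7,"grip":0},{"x":0,"y":-18,"z":0,"rx":0,"ry":0,"rz":0.5,"grip":0},{"x":0,"y":-18,"z":0,"rx":0,"ry":0,"rz":0.3,"grip":0}]'
python3 -m creep '[{"x":0,"y":-18,"z":0,"rx":0,"ry":0,"rz":0,"grip":0},{"x":0,"y":-18,"z":0,"rx":0,"ry":0,"rz":0,"grip":0},{"x":0,"y":-18,"z":0,"rx":0,"ry":0,"rz":0,"grip":0},{"x":0,"y":-18,"z":0,"rx":0,"ry":0,"rz":0,"grip":0},{"x":0,"y":-18,"z":0,"rx":0,"ry":0,"rz":0,"grip":0},{"x":0,"y":-18,"z":0,"rx":0,"ry":0,"rz":0,"grip":0},{"x":0,"y":-18,"z":0,"rx":0,"ry":0,"rz":0,"grip":0},{"x":0,"y":-18,"z":0,"rx":0,"ry":0,"rz":0,"grip":0},{"x":0,"y":-18,"z":0,"rx":0,"ry":0,"rz":0,"grip":0},{"x":0,"y":-18,"z":0,"rx":0,"ry":0,"rz":0,"grip":0}]'
python3 -m creep '[{"x":-1,"y":-15,"z":0,"rx":0,"ry":0,"rz":0,"grip":0},{"x":-2,"y":-11,"z":0,"rx":0,"ry":0,"rz":0,"grip":0},{"x":-2,"y":-7,"z":0,"rx":0,"ry":0,"rz":0,"grip":0},{"x":-2,"y":-3,"z":0,"rx":0,"ry":0,"rz":0,"grip":0},{"x":-1,"y":0,"z":0,"rx":0,"ry":0,"rz":0,"grip":0},{"x":0,"y":0,"z":0,"rx":0,"ry":0,"rz":0,"grip":0},{"x":0,"y":0,"z":0,"rx":0,"ry":0,"rz":0,"grip":0},{"x":0,"y":0,"z":0,"rx":0,"ry":0,"rz":0,"grip":0},{"x":0,"y":0,"z":0,"rx":0,"ry":0,"rz":0,"grip":0},{"x":0,"y":0,"z":0,"rx":0,"ry":0,"rz":0,"grip":0}]'
python3 - <<'E'
from h import *
s=ctrl.get_state(); T=Rn.from_quat(s["tcp_rot"]).as_matrix(); p=s["eef_pos"]
print(p.round(4),"yaw",np.degrees(np.arctan2(T[1,0],T[0,0])).round(2))
d=optics.read_camera("top"); im=d["color"]; cv2.imwrite("pics/t7.png",im)
hsv=cv2.cvtColor(im,cv2.COLOR_BGR2HSV); H,S,V=[hsv[...,i].astype(int) for i in range(3)]
zc=p[2]-.0372+.0025+.012
for m,q,c in blobs((H>5)&(H<24)&(S>90)&(V>90)&(np.arange(640)<300)&(np.arange(480)<312)[:,None],100):
    e=cv2.fitEllipse(cv2.convexHull(np.argwhere(m)[:,::-1].astype(np.float32))); X=ray(d,[e[0]],zc)[0]
    print(np.round(e[0],1),np.round(e[1],1),X.round(4),"rel blade centre",(T.T@(X-p)-[.115,0,0])[:2].round(4))
E
```

```text
time: 14.77
eef_pos: [0.4446, -0.1291, 0.1181]
tcp_rot: [0.999, 0.048, -0.0, -0.0]
contact_force: [0.9, 0.2, -1.3]
opening: 0.147
finger_force: 87.7
time: 15.6
eef_pos: [0.4371, 0.0504, 0.1182]
tcp_rot: [1.0, -0.013, -0.0, -0.0]
contact_force: [0.3, -0.2, -1.3]
opening: 0.148
finger_force: 87.6
time: 16.43
eef_pos: [0.4413, 0.2301, 0.1182]
tcp_rot: [1.0, -0.012, -0.0, -0.0]
contact_force: [-0.3, -0.4, -1.4]
opening: 0.146
finger_force: 87.7
time: 17.27
eef_pos: [0.436, 0.2641, 0.1183]
tcp_rot: [1.0, -0.013, 0.0, -0.0]
contact_force: [0.2, -0.4, -1.0]
opening: 0.146
finger_force: 87.7
[0.436  0.2641 0.1183] yaw -1.52
[236.3 243.1] [27.7 28.7] [0.5571 0.2607 0.0956] rel blade centre [0.0061 0.0002]
```

The biscuit is 6 mm ahead of the blade centre and laterally centred, over the rack. I'll lower to just above the wires and tilt about the tip.

```bash

python3 -m creep '[{"x":0,"y":0,"z":3,"rx":0,"ry":0,"rz":0,"grip":0},{"x":0,"y":0,"z":6,"rx":0,"ry":0,"rz":0,"grip":0},{"x":0,"y":0,"z":8,"rx":0,"ry":0,"rz":0,"grip":0},{"x":0,"y":0,"z":8,"rx":0,"ry":0,"rz":0,"grip":0},{"x":0,"y":0,"z":8,"rx":0,"ry":0,"rz":0,"grip":0},{"x":0,"y":0,"z":8,"rx":0,"ry":0,"rz":0,"grip":0},{"x":0,"y":0,"z":6,"rx":0,"ry":0,"rz":0,"grip":0},{"x":0,"y":0,"z":4,"rx":0,"ry":0,"rz":0,"grip":0},{"x":0,"y":0,"z":2,"rx":0,"ry":0,"rz":0,"grip":0},{"x":0,"y":0,"z":0,"rx":0,"ry":0,"rz":0,"grip":0}]'
python3 -m creep '[{"x":0.6,"y":0,"z":-2.8,"rx":0,"ry":-1,"rz":0,"grip":0},{"x":0.6,"y":0,"z":-2.8,"rx":0,"ry":-1,"rz":0,"grip":0},{"x":0.6,"y":0,"z":-2.8,"rx":0,"ry":-1,"rz":0,"grip":0},{"x":0.6,"y":0,"z":-2.8,"rx":0,"ry":-1,"rz":0,"grip":0},{"x":0.6,"y":0,"z":-2.8,"rx":0,"ry":-1,"rz":0,"grip":0},{"x":0.6,"y":0,"z":-2.8,"rx":0,"ry":-1,"rz":0,"grip":0},{"x":0.6,"y":0,"z":-2.8,"rx":0,"ry":-1,"rz":0,"grip":0},{"x":0.6,"y":0,"z":-2.8,"rx":0,"ry":-1,"rz":0,"grip":0},{"x":0,"y":0,"z":0,"rx":0,"ry":0,"rz":0,"grip":0},{"x":0,"y":0,"z":0,"rx":0,"ry":0,"rz":0,"grip":0}]'
cat >> h.py <<'E'
def rep():
    s=ctrl.get_state(); T=Rn.from_quat(s["tcp_rot"]).as_matrix(); p=s["eef_pos"]; tip=p+T@[.16,0,.0372]
    a=np.radians(-1.5); u=np.array([np.cos(a),np.sin(a)]); o=np.array([.567,.261]); v=np.array([-u[1],u[0]])
    print("t",s["time"],"tcp",p.round(4),"tilt",np.degrees(np.arcsin(-T[2,0])).round(1),"tip",tip.round(4),"tip in rack x",((tip[:2]-o)@u).round(4),"F",s["contact_force"].round(1))
    d=optics.read_camera("top"); im=d["color"]
    hsv=cv2.cvtColor(im,cv2.COLOR_BGR2HSV); H,S,V=[hsv[...,i].astype(int) for i in range(3)]
    for m,q,c in blobs((H>5)&(H<24)&(S>90)&(V>90)&(np.arange(640)<300)&(np.arange(480)<312)[:,None],100):
        e=cv2.fitEllipse(cv2.convexHull(np.argwhere(m)[:,::-1].astype(np.float32))); X=ray(d,[e[0]],.038)[0]
        print("bisc",np.round(e[0],1),np.round(e[1],1),X.round(4),"rack",((X[:2]-o)@u).round(4),((X[:2]-o)@v).round(4))
    return d
E
python3 -c "from h import *;rep()"
```

```text
time: 18.15
eef_pos: [0.4355, 0.2643, 0.0647]
tcp_rot: [1.0, -0.013, -0.0, 0.0]
contact_force: [0.1, 0.5, -3.0]
opening: 0.147
finger_force: 87.7
time: 18.98
eef_pos: [0.4423, 0.2643, 0.0874]
tcp_rot: [0.997, -0.013, -0.07, -0.001]
contact_force: [-0.6, 0.7, -2.0]
opening: 0.146
finger_force: 87.7
t 18.9833 tcp [0.4423 0.2643 0.0874] tilt 8.0 tip [0.5955 0.2603 0.0283] tip in rack x 0.0285 F [-0.6  0.7 -2. ]
bisc [239.9 242. ] [19.3 27.6] [0.5697 0.2585 0.038 ] rack 0.0028 -0.0024
```

```bash

python3 -m creep '[{"x":0,"y":0,"z":1,"rx":0,"ry":0,"rz":0,"grip":0},{"x":0.3,"y":0,"z":1,"rx":0,"ry":0,"rz":0,"grip":0},{"x":0.6,"y":0,"z":-2.8,"rx":0,"ry":-1,"rz":0,"grip":0},{"x":0.6,"y":0,"z":-2.8,"rx":0,"ry":-1,"rz":0,"grip":0},{"x":0.6,"y":0,"z":-2.8,"rx":0,"ry":-1,"rz":0,"grip":0},{"x":0.6,"y":0,"z":-2.8,"rx":0,"ry":-1,"rz":0,"grip":0},{"x":0.6,"y":0,"z":-2.8,"rx":0,"ry":-1,"rz":0,"grip":0},{"x":0.6,"y":0,"z":-2.8,"rx":0,"ry":-1,"rz":0,"grip":0},{"x":0,"y":0,"z":0,"rx":0,"ry":0,"rz":0,"grip":0},{"x":0,"y":0,"z":0,"rx":0,"ry":0,"rz":0,"grip":0}]'
python3 - <<'E'
from h import *
rep(); A=None
for n,(x,y,w,h,k) in dict(top=(200,195,90,85,4.3),scene=(180,185,120,110,3.3)).items():
    d=optics.read_camera(n); c=cv2.resize(d["color"][y:y+h,x:x+w],None,fx=k,fy=k,interpolation=cv2.INTER_CUBIC)
    c=cv2.copyMakeBorder(c,0,400-c.shape[0],0,5,0); A=c if A is None else np.hstack([A,c])
cv2.imwrite("pics/c8.png",A)
E
```

```text
time: 19.87
eef_pos: [0.449, 0.2641, 0.1013]
tcp_rot: [0.992, -0.013, -0.122, -0.002]
contact_force: [-0.6, 0.0, -2.0]
opening: 0.148
finger_force: 87.8
t 19.8667 tcp [0.449  0.2641 0.1013] tilt 14.0 tip [0.5953 0.2603 0.0266] tip in rack x 0.0283 F [-0.6  0.  -2. ]
bisc [244.9 238.2] [ 9.  17.5] [0.5832 0.2417 0.038 ] rack 0.0166 -0.0189
```

View pics/c8.png

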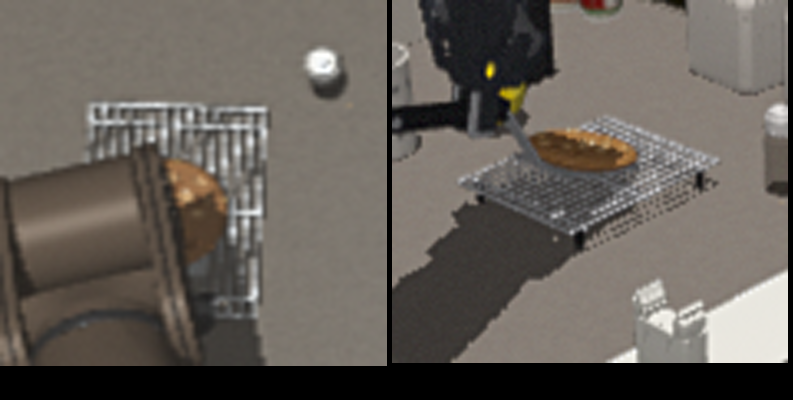

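The biscuit still lies on the tilted blade, at scene-panel (585,150), with its front over the rack. I'll tilt further and follow it numerically.

```bash
cat >> h.py <<'E'
def track():
    s=ctrl.get_state(); T=Rn.from_quat(s["tcp_rot"]).as_matrix(); p=s["eef_pos"]
    d=optics.read_camera("scene"); im=d["color"]; hsv=cv2.cvtColor(im,cv2.COLOR_BGR2HSV); H,S,V=[hsv[...,i].astype(int) for i in range(3)]
    m=(H>5)&(H<22)&(S>90)&(V>50); r=np.zeros_like(m); r[200:275,190:285]=1
    b=max(blobs(m&r,20),key=lambda b:b[1][4]); e=cv2.fitEllipse(cv2.convexHull(np.argwhere(b[0])[:,::-1].astype(np.float32)))
    R,t=np.asarray(d["R"]),np.asarray(d["t"]); c=-R.T@t; v=R.T@np.linalg.inv(d["K"])@[*e[0],1]
    X0=p+T@[.115,0,.0372-.0025-.009]; n=T[:,2]; X=c+v*(n@(X0-c))/(n@v); q=T.T@(X-X0)
    F=c+v*((.033-c[2])/v[2])
    print("scene ellipse",np.round(e[0],1),np.round(e[1],1),round(e[2]),"n",b[1][4],"on blade:",q[:2].round(4),"if flat on rack:",F[:2].round(4))
E
python3 -c "from h import *;track()"
python3 -m creep '[{"x":0.3,"y":0,"z":1,"rx":0,"ry":0,"rz":0,"grip":0},{"x":0.6,"y":0,"z":-2.8,"rx":0,"ry":-1,"rz":0,"grip":0},{"x":0.6,"y":0,"z":-2.8,"rx":0,"ry":-1,"rz":0,"grip":0},{"x":0.6,"y":0,"z":-2.8,"rx":0,"ry":-1,"rz":0,"grip":0},{"x":0.6,"y":0,"z":-2.8,"rx":0,"ry":-1,"rz":0,"grip":0},{"x":0,"y":0,"z":0,"rx":0,"ry":0,"rz":0,"grip":0},{"x":0,"y":0,"z":0,"rx":0,"ry":0,"rz":0,"grip":0},{"x":0,"y":0,"z":0,"rx":0,"ry":0,"rz":0,"grip":0},{"x":0,"y":0,"z":0,"rx":0,"ry":0,"rz":0,"grip":0},{"x":0,"y":0,"z":0,"rx":0,"ry":0,"rz":0,"grip":0}]'
python3 -c "from h import *;rep();track()"
```

```text
scene ellipse [237.3 230.1] [11.9 32.2] 98 n 309 on blade: [0.0041 0.0064] if flat on rack: [0.5774 0.2768]
time: 20.9
eef_pos: [0.4536, 0.264, 0.1101]
tcp_rot: [0.988, -0.013, -0.157, -0.002]
contact_force: [-0.5, -0.4, -2.5]
opening: 0.148
finger_force: 87.8
t 20.9 tcp [0.4536 0.264  0.1101] tilt 18.0 tip [0.5942 0.2603 0.0252] tip in rack x 0.0272 F [-0.5 -0.4 -2.5]
scene ellipse [237.6 229.4] [10.8 31.6] 101 n 273 on blade: [0.0035 0.0072] if flat on rack: [0.5811 0.2792]
```

```bash

python3 -m creep '[{"x":0.6,"y":0,"z":-2.8,"rx":0,"ry":-1,"rz":0,"grip":0},{"x":0.6,"y":0,"z":-2.8,"rx":0,"ry":-1,"rz":0,"grip":0},{"x":0.6,"y":0,"z":-2.8,"rx":0,"ry":-1,"rz":0,"grip":0},{"x":0,"y":0,"z":0,"rx":0,"ry":0,"rz":0,"grip":0},{"x":0,"y":0,"z":0,"rx":0,"ry":0,"rz":0,"grip":0},{"x":0,"y":0,"z":0,"rx":0,"ry":0,"rz":0,"grip":0},{"x":0,"y":0,"z":0,"rx":0,"ry":0,"rz":0,"grip":0},{"x":0,"y":0,"z":0,"rx":0,"ry":0,"rz":0,"grip":0},{"x":0,"y":0,"z":0,"rx":0,"ry":0,"rz":0,"grip":0},{"x":0,"y":0,"z":0,"rx":0,"ry":0,"rz":0,"grip":0}]'
python3 -c "from h import *;rep();track()"
```

```text
time: 21.83
eef_pos: [0.4582, 0.2639, 0.1176]
tcp_rot: [0.983, -0.013, -0.182, -0.002]
contact_force: [-0.7, -0.3, -1.3]
opening: 0.146
finger_force: 87.8
t 21.8333 tcp [0.4582 0.2639 0.1176] tilt 21.0 tip [0.5942 0.2604 0.0256] tip in rack x 0.0272 F [-0.7 -0.3 -1.3]
scene ellipse [240.5 228.9] [ 9.5 32.7] 102 n 243 on blade: [0.0118 0.0089] if flat on rack: [0.5889 0.2757]
```

```bash

python3 -m creep '[{"x":0,"y":0,"z":0,"rx":0,"ry":0,"rz":0,"grip":0},{"x":0,"y":0,"z":0,"rx":0,"ry":0,"rz":0,"grip":0},{"x":0,"y":0,"z":0,"rx":0,"ry":0,"rz":0,"grip":0},{"x":-0.9,"y":0,"z":0.35,"rx":0,"ry":0,"rz":0,"grip":0},{"x":-1.4,"y":0,"z":0.54,"rx":0,"ry":0,"rz":0,"grip":0},{"x":-1.9,"y":0,"z":0.7,"rx":0,"ry":0,"rz":0,"grip":0},{"x":-2.3,"y":0,"z":0.9,"rx":0,"ry":0,"rz":0,"grip":0},{"x":-2.3,"y":0,"z":0.9,"rx":0,"ry":0,"rz":0,"grip":0},{"x":-2.3,"y":0,"z":0.9,"rx":0,"ry":0,"rz":0,"grip":0},{"x":-1.4,"y":0,"z":0.54,"rx":0,"ry":0,"rz":0,"grip":0}]'
python3 -c "from h import *;rep();track()"
```

```text
time: 22.77
eef_pos: [0.4445, 0.2642, 0.1176]
tcp_rot: [0.983, -0.013, -0.182, -0.002]
contact_force: [0.6, -0.5, -2.3]
opening: 0.15
finger_force: 87.8
t 22.7667 tcp [0.4445 0.2642 0.1176] tilt 21.0 tip [0.5805 0.2608 0.0255] tip in rack x 0.0135 F [ 0.6 -0.5 -2.3]
scene ellipse [240.2 229.7] [10.8 32.8] 99 n 283 on blade: [ 0.0347 -0.0009] if flat on rack: [0.5847 0.2725]
```

```bash

python3 -m creep '[{"x":-1.9,"y":0,"z":0.7,"rx":0,"ry":0,"rz":0,"grip":0},{"x":-2.8,"y":0,"z":1.1,"rx":0,"ry":0,"rz":0,"grip":0},{"x":-2.8,"y":0,"z":1.1,"rx":0,"ry":0,"rz":0,"grip":0},{"x":-2.8,"y":0,"z":1.1,"rx":0,"ry":0,"rz":0,"grip":0},{"x":-2.8,"y":0,"z":1.1,"rx":0,"ry":0,"rz":0,"grip":0},{"x":-2.8,"y":0,"z":1.1,"rx":0,"ry":0,"rz":0,"grip":0},{"x":-2.8,"y":0,"z":1.1,"rx":0,"ry":0,"rz":0,"grip":0},{"x":-2.8,"y":0,"z":1.1,"rx":0,"ry":0,"rz":0,"grip":0},{"x":-2.8,"y":0,"z":1.1,"rx":0,"ry":0,"rz":0,"grip":0},{"x":-1.4,"y":0,"z":0.54,"rx":0,"ry":0,"rz":0,"grip":0}]'
python3 -c "from h import *;rep();track()"
```

```text
time: 23.7
eef_pos: [0.4169, 0.2649, 0.1174]
tcp_rot: [0.983, -0.013, -0.182, -0.002]
contact_force: [0.3, -0.2, -1.0]
opening: 0.146
finger_force: 87.8
t 23.7 tcp [0.4169 0.2649 0.1174] tilt 21.0 tip [0.5528 0.2614 0.0253] tip in rack x -0.0142 F [ 0.3 -0.2 -1. ]
bisc [243.9 237.4] [13.7 21.7] [0.586  0.2452 0.038 ] rack 0.0194 -0.0153
scene ellipse [239.9 231.4] [13.6 33.2] 94 n 362 on blade: [ 0.079  -0.0182] if flat on rack: [0.5759 0.2647]
```

```bash

python3 -m creep '[{"x":-2.8,"y":0,"z":1.1,"rx":0,"ry":0,"rz":0,"grip":0},{"x":-2.8,"y":0,"z":1.1,"rx":0,"ry":0,"rz":0,"grip":0},{"x":-2.8,"y":0,"z":1.1,"rx":0,"ry":0,"rz":0,"grip":0},{"x":-3.7,"y":0,"z":1.4,"rx":0,"ry":0,"rz":0,"grip":0},{"x":-4.7,"y":0,"z":1.8,"rx":0,"ry":0,"rz":0,"grip":0},{"x":-5.6,"y":0,"z":2.1,"rx":0,"ry":0,"rz":0,"grip":0},{"x":-5.6,"y":0,"z":2.1,"rx":0,"ry":0,"rz":0,"grip":0},{"x":-5.6,"y":0,"z":2.1,"rx":0,"ry":0,"rz":0,"grip":0},{"x":-5.6,"y":0,"z":2.1,"rx":0,"ry":0,"rz":0,"grip":0},{"x":-3,"y":0,"z":1.1,"rx":0,"ry":0,"rz":0,"grip":0}]'
python3 -c "from h import *;rep();track()"
```

```text
time: 24.63
eef_pos: [0.3713, 0.2661, 0.1176]
tcp_rot: [0.983, -0.013, -0.182, -0.002]
contact_force: [0.2, -0.2, -1.0]
opening: 0.147
finger_force: 87.8
t 24.6333 tcp [0.3713 0.2661 0.1176] tilt 21.0 tip [0.5072 0.2626 0.0255] tip in rack x -0.0598 F [ 0.2 -0.2 -1. ]
bisc [239.4 242.1] [26.4 27.4] [0.5696 0.2602 0.038 ] rack 0.0026 -0.0007
scene ellipse [239.7 233.1] [16.2 33.6] 86 n 436 on blade: [ 0.164  -0.0578] if flat on rack: [0.5679 0.2573]
```

The biscuit lies flat, about 3 mm from the rack's centre, and the blade is clear of it. I'll raise, level and go back to the rest.

```bash

python3 -m creep '[{"x":-2,"y":0,"z":-5,"rx":0,"ry":0,"rz":0,"grip":0},{"x":-3.6,"y":0,"z":-9.3,"rx":0,"ry":0,"rz":0,"grip":0},{"x":-3.6,"y":0,"z":-9.3,"rx":0,"ry":0,"rz":0,"grip":0},{"x":-1.5,"y":0,"z":-5,"rx":0,"ry":3,"rz":0,"grip":0},{"x":0,"y":0,"z":0,"rx":0,"ry":5,"rz":0,"grip":0},{"x":0,"y":0,"z":0,"rx":0,"ry":5,"rz":0,"grip":0},{"x":0,"y":0,"z":0,"rx":0,"ry":5,"rz":0,"grip":0},{"x":0,"y":0,"z":0,"rx":0,"ry":3,"rz":0,"grip":0},{"x":10,"y":0,"z":0,"rx":0,"ry":0,"rz":3.1,"grip":0},{"x":20,"y":0,"z":0,"rx":0,"ry":0,"rz":0,"grip":0}]'
python3 -m creep '[{"x":20,"y":0,"z":0,"rx":0,"ry":0,"rz":0,"grip":0},{"x":20,"y":8,"z":0,"rx":0,"ry":0,"rz":0,"grip":0},{"x":20,"y":16,"z":0,"rx":0,"ry":0,"rz":0,"grip":0},{"x":12,"y":24,"z":0,"rx":0,"ry":0,"rz":0,"grip":0},{"x":8,"y":30,"z":0,"rx":0,"ry":0,"rz":0,"grip":0},{"x":2,"y":30,"z":0,"rx":0,"ry":0,"rz":0,"grip":0},{"x":0,"y":30,"z":0,"rx":0,"ry":0,"rz":0,"grip":0},{"x":0,"y":30,"z":0,"rx":0,"ry":0,"rz":0,"grip":0},{"x":0,"y":30,"z":0,"rx":0,"ry":0,"rz":0,"grip":0},{"x":0,"y":22,"z":0,"rx":0,"ry":0,"rz":0,"grip":0}]'
python3 -m creep '[{"x":0,"y":18,"z":0,"rx":0,"ry":0,"rz":0,"grip":0},{"x":0,"y":10,"z":0,"rx":0,"ry":0,"rz":0,"grip":0},{"x":0,"y":4,"z":0,"rx":0,"ry":0,"rz":0,"grip":0},{"x":0,"y":0,"z":0,"rx":0,"ry":0,"rz":0,"grip":0},{"x":0,"y":0,"z":0,"rx":0,"ry":0,"rz":0,"grip":0},{"x":0,"y":0,"z":0,"rx":0,"ry":0,"rz":0,"grip":0},{"x":0,"y":0,"z":0,"rx":0,"ry":0,"rz":0,"grip":0},{"x":0,"y":0,"z":0,"rx":0,"ry":0,"rz":0,"grip":0},{"x":0,"y":0,"z":0,"rx":0,"ry":0,"rz":0,"grip":0},{"x":0,"y":0,"z":0,"rx":0,"ry":0,"rz":0,"grip":0}]'
cat >> h.py <<'E'
def home():
    s=ctrl.get_state(); T=Rn.from_quat(s["tcp_rot"]).as_matrix(); p=s["eef_pos"]
    print(p.round(4),"yaw",np.degrees(np.arctan2(T[1,0],T[0,0])).round(2),"level",T[2,:2].round(4),"to go (tool mm)",(1e3*T.T@(np.array([.4622,.0055,.0412])-p)).round(1),"F",s["contact_force"].round(1))
E
python3 -c "from h import *;home();rep()"
```

```text
time: 25.57
eef_pos: [0.401, 0.2647, 0.1494]
tcp_rot: [0.999, -0.04, 0.0, -0.0]
contact_force: [0.1, -0.1, -1.1]
opening: 0.146
finger_force: 87.8
time: 26.4
eef_pos: [0.4669, 0.0362, 0.1497]
tcp_rot: [0.999, -0.041, 0.001, 0.0]
contact_force: [-0.2, -0.4, -1.0]
opening: 0.149
finger_force: 87.8
time: 27.23
eef_pos: [0.464, 0.0069, 0.1481]
tcp_rot: [0.999, -0.04, -0.0, -0.0]
contact_force: [0.5, -0.3, -0.5]
opening: 0.148
finger_force: 87.9
[0.464  0.0069 0.1481] yaw -4.54 level [-0.0002 -0.0001] to go (tool mm) [ -1.7   1.5 106.9] F [ 0.5 -0.3 -0.5]
t 27.2333 tcp [0.464  0.0069 0.1481] tilt 0.0 tip [ 0.6235 -0.0058  0.1109] tip in rack x 0.0635 F [ 0.5 -0.3 -0.5]
bisc [239.2 242.3] [26.7 27.8] [0.5687 0.2609 0.038 ] rack 0.0017 -0.0001
```

```bash

python3 -m creep '[{"x":-1.7,"y":1.5,"z":5,"rx":0,"ry":0,"rz":0,"grip":0},{"x":0,"y":0,"z":12,"rx":0,"ry":0,"rz":0,"grip":0},{"x":0,"y":0,"z":16,"rx":0,"ry":0,"rz":0,"grip":0},{"x":0,"y":0,"z":16,"rx":0,"ry":0,"rz":0,"grip":0},{"x":0,"y":0,"z":16,"rx":0,"ry":0,"rz":0,"grip":0},{"x":0,"y":0,"z":14,"rx":0,"ry":0,"rz":0,"grip":0},{"x":0,"y":0,"z":10,"rx":0,"ry":0,"rz":0,"grip":0},{"x":0,"y":0,"z":7,"rx":0,"ry":0,"rz":0,"grip":0},{"x":0,"y":0,"z":4,"rx":0,"ry":0,"rz":0,"grip":0},{"x":0,"y":0,"z":0,"rx":0,"ry":0,"rz":0,"grip":0}]'
python3 -c "from h import *;home()"
python3 -m creep '[{"x":0,"y":0,"z":2,"rx":0,"ry":0,"rz":0,"grip":0},{"x":0,"y":0,"z":1.5,"rx":0,"ry":0,"rz":0,"grip":0},{"x":0,"y":0,"z":1,"rx":0,"ry":0,"rz":0,"grip":0},{"x":0,"y":0,"z":1,"rx":0,"ry":0,"rz":0,"grip":0},{"x":0,"y":0,"z":0.5,"rx":0,"ry":0,"rz":0,"grip":0},{"x":0,"y":0,"z":0.5,"rx":0,"ry":0,"rz":0,"grip":0},{"x":0,"y":0,"z":0,"rx":0,"ry":0,"rz":0,"grip":0},{"x":0,"y":0,"z":0,"rx":0,"ry":0,"rz":0,"grip":0},{"x":0,"y":0,"z":0,"rx":0,"ry":0,"rz":0,"grip":0},{"x":0,"y":0,"z":0,"rx":0,"ry":0,"rz":0,"grip":0}]'
python3 -c "from h import *;home()"
```

```text
time: 28.12
eef_pos: [0.4618, 0.0051, 0.0475]
tcp_rot: [0.999, -0.04, -0.001, -0.0]
contact_force: [-0.1, -0.7, -0.9]
opening: 0.149
finger_force: 87.9
[0.4618 0.0051 0.0475] yaw -4.58 level [-0.0014 -0.0001] to go (tool mm) [ 0.3 -0.4  6.3] F [-0.1 -0.7 -0.9]
time: 28.95
eef_pos: [0.4623, 0.0051, 0.0417]
tcp_rot: [0.999, -0.04, 0.0, -0.0]
contact_force: [-0.6, 0.3, -0.2]
opening: 0.146
finger_force: 87.9
[0.4623 0.0051 0.0417] yaw -4.58 level [ 0.0001 -0.    ] to go (tool mm) [-0.1 -0.4  0.5] F [-0.6  0.3 -0.2]
```

```bash

python3 -m creep '[{"x":0,"y":0,"z":0.3,"rx":0,"ry":0,"rz":0,"grip":0},{"x":0,"y":0,"z":0.3,"rx":0,"ry":0,"rz":0,"grip":0},{"x":0,"y":0,"z":0.3,"rx":0,"ry":0,"rz":0,"grip":0},{"x":0,"y":0,"z":0.2,"rx":0,"ry":0,"rz":0,"grip":0},{"x":0,"y":0,"z":0,"rx":0,"ry":0,"rz":0,"grip":0},{"x":0,"y":0,"z":0,"rx":0,"ry":0,"rz":0,"grip":0},{"x":0,"y":0,"z":0,"rx":0,"ry":0,"rz":0,"grip":0},{"x":0,"y":0,"z":0,"rx":0,"ry":0,"rz":0,"grip":0},{"x":0,"y":0,"z":0,"rx":0,"ry":0,"rz":0,"grip":0},{"x":0,"y":0,"z":0,"rx":0,"ry":0,"rz":0,"grip":0}]'
python3 -c "from h import *;home()"
```

```text
time: 29.78
eef_pos: [0.4624, 0.0051, 0.0411]
tcp_rot: [0.999, -0.04, -0.0, 0.0]
contact_force: [-2.7, 0.3, 4.5]
opening: 0.146
finger_force: 88.7
[0.4624 0.0051 0.0411] yaw -4.57 level [-0.      0.0001] to go (tool mm) [-0.3 -0.4 -0.1] F [-2.7  0.3  4.5]
```

The turner is seated, with 4.5 N of contact. Releasing and rising.

```bash

python3 -m creep '[{"x":0,"y":0,"z":0,"rx":0,"ry":0,"rz":0,"grip":0.2},{"x":0,"y":0,"z":0,"rx":0,"ry":0,"rz":0,"grip":0.25},{"x":0,"y":0,"z":0,"rx":0,"ry":0,"rz":0,"grip":0.3},{"x":0,"y":0,"z":0,"rx":0,"ry":0,"rz":0,"grip":0.4},{"x":0,"y":0,"z":0,"rx":0,"ry":0,"rz":0,"grip":0.5},{"x":0,"y":0,"z":0,"rx":0,"ry":0,"rz":0,"grip":0.6},{"x":0,"y":0,"z":0,"rx":0,"ry":0,"rz":0,"grip":0.6},{"x":0,"y":0,"z":0,"rx":0,"ry":0,"rz":0,"grip":0.6},{"x":0,"y":0,"z":-4,"rx":0,"ry":0,"rz":0,"grip":0.6},{"x":0,"y":0,"z":-8,"rx":0,"ry":0,"rz":0,"grip":0.6}]'
python3 -m creep '[{"x":0,"y":0,"z":-15,"rx":0,"ry":0,"rz":0,"grip":0.6},{"x":0,"y":0,"z":-20,"rx":0,"ry":0,"rz":0,"grip":0.6},{"x":0,"y":0,"z":-20,"rx":0,"ry":0,"rz":0,"grip":0.6},{"x":0,"y":0,"z":-20,"rx":0,"ry":0,"rz":0,"grip":0.6},{"x":0,"y":0,"z":-20,"rx":0,"ry":0,"rz":0,"grip":0.6},{"x":0,"y":0,"z":-20,"rx":0,"ry":0,"rz":0,"grip":0.6},{"x":0,"y":0,"z":-20,"rx":0,"ry":0,"rz":0,"grip":0.6},{"x":0,"y":0,"z":-20,"rx":0,"ry":0,"rz":0,"grip":0.6},{"x":0,"y":0,"z":-10,"rx":0,"ry":0,"rz":0,"grip":0.6},{"x":0,"y":0,"z":0,"rx":0,"ry":0,"rz":0,"grip":0.6}]'
python3 - <<'E'
from h import *
rep()
d=optics.read_camera("scene"); cv2.imwrite("pics/s9.png",cv2.resize(d["color"][150:340,180:446],None,fx=3,fy=3,interpolation=cv2.INTER_CUBIC))
E
```

```text
time: 30.62
eef_pos: [0.4614, 0.0053, 0.0521]
tcp_rot: [0.999, -0.04, -0.001, -0.0]
contact_force: [0.6, 0.2, 0.3]
opening: 0.602
finger_force: 0.0
time: 31.45
eef_pos: [0.4639, 0.0048, 0.2211]
tcp_rot: [0.999, -0.04, 0.003, 0.001]
contact_force: [0.9, 0.2, 0.2]
opening: 0.597
finger_force: 0.0
t 31.45 tcp [0.4639 0.0048 0.2211] tilt -0.4 tip [ 0.6236 -0.008   0.185 ] tip in rack x 0.0637 F [0.9 0.2 0.2]
bisc [239.2 242.3] [26.7 27.8] [0.5687 0.2609 0.038 ] rack 0.0017 -0.0001
```

View pics/s9.png

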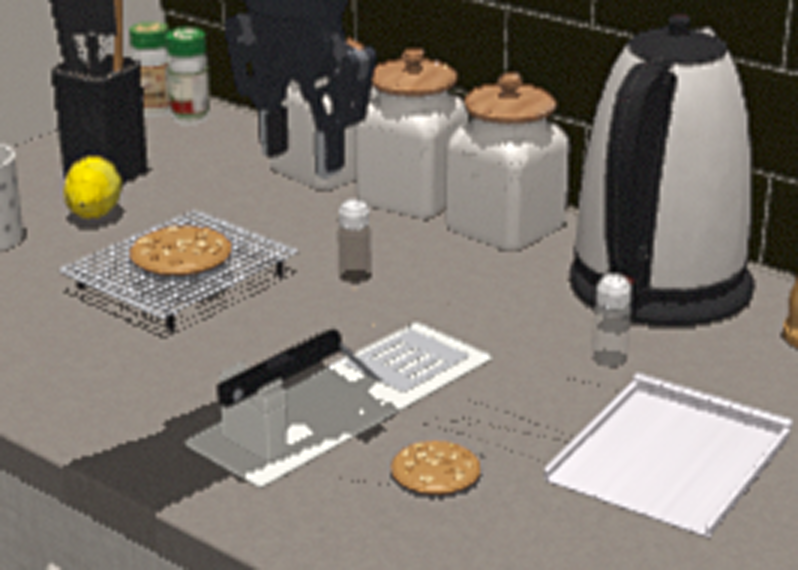

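The biscuit lies flat on the middle of the rack at crop (181,250). The turner is back on its rest, with the handle in the notch at (250,385) and the blade on the plate at (415,355). The shakers, the lemon and the loose biscuit are where they were, and the gripper is clear.

```bash
python3 -c "from plant import sign_off;print(sign_off())"
```

```text
the job is handed in; nothing more can be done
None
```

I handed the job in at about 31 s: the biscuit lies flat about 2 mm from the rack's centre, the turner is back on its rest, and nothing else in the last picture had moved (the mug, paste and honey were mostly out of that frame).

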